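# Lock a bayonet fuse carrier into a sloping fuse panel

## Robot

A 6-joint arm with a two-finger parallel gripper is mounted at the origin on the work surface. World frame = base frame: x ahead of the robot, y to its left, z up, the work surface at z = 0. Lengths are in m, angles in rad, forces in N, time in s.
With the tool pointing down it reaches from about 0.225 to 0.875 m from the base axis. Payload 3.4 kg.
Tool frame: the origin (TCP) lies on the centre line of the jaws, within the pads' length; the fingertips stand 17 mm ahead of it and the grasp point (between the pads) lies 2 mm behind it (manip.tip_extent is the distance from the TCP to the fingertips, in m); y points along the fingers, x is the direction in which the jaws open and shut, and the axes are right-handed (so a half turn about y gives the same grasp; the last joint's range is limited). The gripper opens to 85 mm and grips with 20 to 120 N. Pads are 22 mm wide; open, the fingers measure 114 mm over their backs; the gripper's body (76 mm by 85 mm) begins 54 mm behind the grasp point. The pads swing forward as they close: fully open they stand 13 mm farther back than shut.
Start: joints at [-1.416, 0.276, 1.505, -0, 1.361, -0.121], TCP at [0.157, -0.553, 0.248] pointing down, gripper open.
Joint ranges: [-2.89, 2.89], [-0.75, 2.08], [0.22, 2.7], [-1.18, 4.32], [0.11, 2.71], [-2.7, 2.7]. Speed limits (rad/s): [2.57, 2.57, 3.14, 3.14, 3.14, 3.14].

## Interface

Orientations are given as a unit quaternion [w, x, y, z].
In Python, from rig import manip gives the robot as it stands.
- The arm moves only by the tool carry_out, never from a script. Its argument "increments" is a list of rows, each a list of 2 entries, a list of its own where there are three numbers: the shift along the tool's x, y, z in cm, then the turn, a rotation vector about the tool's x, y, z in degrees. In form: [[[x, y, z], [wx, wy, wz]], ...]. A call has 1 to 12 rows; each row shifts and turns the commanded pose from where the row before left it, along the tool's axes as they then stand; what a row does not reach is not made up. A row lasts 1/12 s, in which the tool goes at most 41.7 mm and 7.16 degrees, less where a joint would pass 70% of its speed; a pose out of reach is approached as far as the arm can. A call is refused whole if a number of a shift passes 4.17 or a number of a turn 7.16, either way. A call with a gripper value outside its range is refused whole. "fingers" is the opening in per cent of the stroke, from 0 (shut) to 100 (fully open), set as the call begins (left out, the last holds). The fingers move at their own pace and stop on an object; the grip force is fixed at half the most. Time passes only in rows, so rows that do not move let the fingers close. It gives the time, the measured TCP pose, the force and the opening at its end, in the units of the state.
- manip.get_state(): the state, without advancing time (a new reading comes with each control period).
- manip.snapshot(name): name is "scene" or "top" or "wrist"; returns the picture (400x640x3 uint8, red, green, blue); there is no depth.
- manip.camera_model(name): a dict with "fovy" (degrees; the focal length in pixels is half the picture's height over the tangent of half this angle, whatever the lens; pixels are square), "cx", "cy" (the principal point, pixels), "rvec" (rotation vector, rad) and "tvec" (3), from world to camera coordinates, as OpenCV has them. Camera axes: x right, y down, z forward; pixel columns grow to the right and rows downward; lengths in m; the calibration is good to about 2 mm. The wrist camera is an equidistant fisheye: a pixel r from the principal point sees the ray r / f radians off the axis. A picture is of the moment at which its call begins: read the wrist's pose just before it. camera_model takes no time and is no camera call; for the wrist camera it gives the pose at the moment of the call.
- manip.sign_off(): hands the job in, once; it reports no verdict.
Trained networks look in the newest picture that a camera, given by its name, has taken for a name from the list of things; names that differ only in an ending like _2 or _b are one class to them, and where a whole thing is asked for, a point or a joint stands for the part that bears it (a point fixed in the world has none). Each returns a list of dicts, best first, with "confidence" (0 to 1); they miss things now and then, are a little off and sometimes report something else, mostly with a low value. They report only what shows in the picture. A call takes as long as a camera call. They do not tell look-alikes from the thing itself.
- manip.find_in(camera, query): "point" ([column, row] in pixels, amid what is visible of it).
- manip.tip_of(camera, query): "point" ([column, row] in pixels: a listed point, or the origin of a listed thing).
The state is a dict: "t": time; "joint_pos": joint angles; "qd": joint speeds; "tau": joint torques, N m; "tool_pos": TCP position; "tcp_rot": TCP orientation; "force": force on the tool from outside, world axes, zero at the start; "torque": the same for the moment, N m; "width": finger opening in m.
Only numpy, scipy, OpenCV 4.12 (cv2) and the standard library are available. Lean on these libraries where they do the work, as an engineer would, in place of code of your own. Each camera call takes 0.05 s, during which the arm holds its last target.

## Task

Take the orange fuse carrier from the blue mat and fit it in the empty orange-ringed socket on the sloping panel: put it in with its grip bar in line with the white marks, push it straight in against the spring until it can turn, then twist it clockwise as far as the black marks, let it spring back into its notch so that it stays locked, and let go. Leave the blue and black carriers and the red multimeter where they are.

Things in the scene. Friction and masses are not known exactly. Their poses are not given: they have to be found in the camera images.
- carrier_orange: Orange plug-in fuse carrier to be fitted, 63 mm tall, about 110 g, standing upright on the mat. Origin: centre of its foot; z up its axis, x along its grip bar; a half turn about z changes nothing. Grey barrel 26 mm across from 0 to 28 mm up, its lowest 7 mm tapering to 18 mm at the foot; orange flange 48 mm across from 28 to 33 mm; grip bar on top.
- orange_grip (a point): Middle of the orange carrier's grip bar, 48 mm above its foot. The bar is 40 mm long (x), 16 mm thick (y) and reaches from 33 to 63 mm above the foot; a white stripe runs along its top. Axes as the carrier's.
- orange_pins (a point): On the orange carrier's axis, 13 mm above its foot, where two round brass pins, 6 mm thick, stick out of the barrel along its +x and -x, in line with the bar, to 20 mm from the axis.
- carrier_blue: Blue carrier of the same shape as the orange one, standing loose on the mat, origin at the centre of its foot; leave it alone.
- carrier_black: Black carrier of the same shape as the orange one, standing loose on the mat, origin at the centre of its foot; leave it alone.
- mat: Fixed blue mat, 170 (x) x 340 (y) x 3 mm, origin under its centre. The three carriers stand on it in a row along y about 100 mm apart, in any order.
- meter: Red multimeter lying flat, loose, 170 (x) x 85 (y) x 48 mm, origin under its centre; leave it alone.
- unit: Fixed white fuse unit; its panel, 206 mm up the slope by 312 mm wide, faces the robot and slopes 32 degrees from level. Origin on the table below the panel's centre, which is 114 mm up; x level, away from the front; y along the width. A green carrier, fixed, sits locked in a green ring 140 mm to the +y side of the orange ring and shows how a locked one looks.
- socket: Empty bayonet socket in an orange ring 64 mm across standing 6 mm off the panel. Origin: centre of the mouth, level with the ring's top; z out along the socket's axis, 32 degrees from vertical; x up the slope. Bore 29 mm across. At 25 to 29 mm foot depth below the mouth (29: flange meets ring) a carrier can turn, 60 degrees clockwise seen from outside, +60 to 0 about z, with stops some 6 degrees beyond.
- socket_slot (a point): In the mouth, at one of the two entry slots for the pins, 9.5 mm wide, at +60 and +240 degrees about the socket's z from its x (white marks on the panel). Axes as the socket's. Below the mouth the slots go through a 9 mm thick lip, under which the pins then turn.
- socket_notch (a point): Roof of one of the two locking notches, 4 mm below the mouth, at 0 and 180 degrees (black marks; bar along the socket's x). There the spring lifts the pins 5 mm into the underside of the lip. Locked, a carrier's foot is 20 mm below the mouth and its flange's underside 8 mm above the ring. Axes as the socket's.
- plunger (a joint): Sprung plunger in the socket, 23 mm across: metres pushed in from rest, where its face is 10 mm below the mouth. 0.5 N per mm from zero: 5 N when a carrier is locked (0.010), 7.5 to 9.5 N when it is pushed in far enough to turn (0.015 to 0.019).
There are look-alikes about, which are no part of the job. Of the things that look like the carrier_orange, the largest one is meant.

How it is judged:
On the way, in this order (a step that is already met when the one before it is completed fails the run):
1. the orange carrier is lifted clear of the mat (height (world z) of carrier_orange above 0.03 m), for 0.1 s.
2. the orange carrier is in the socket, pushed in against the spring far enough to turn, before it is turned away from the white marks (x of carrier_orange in the frame of socket between -0.003 and 0.003 m and y of carrier_orange in the frame of socket between -0.003 and 0.003 m and angle between the z axis of carrier_orange and the z axis of socket, either way round below 0.1 rad and z of carrier_orange in the frame of socket below -0.0235 m and angle between the x axis of carrier_orange and the x axis of socket, either way round above 0.75 rad), for 0.06 s.
At the end, for the whole second after the job is handed in: The orange carrier is locked and at rest in the socket, let go: its axis within 3 mm (in the socket's x and in y) and 0.1 rad of the socket's, its grip bar within 0.16 rad of the socket's x axis (black marks), and its foot 17.5 to 22.5 mm below the mouth (sprung back into the notches) (x of carrier_orange in the frame of socket between -0.003 and 0.003 m and y of carrier_orange in the frame of socket between -0.003 and 0.003 m and angle between the z axis of carrier_orange and the z axis of socket, either way round below 0.1 rad and z of carrier_orange in the frame of socket between -0.0225 and -0.0175 m and angle between the x axis of carrier_orange and the x axis of socket, either way round below 0.16 rad and linear speed of carrier_orange below 0.01 m/s and contact force between carrier_orange and the fingers below 0.1 N); the robot touches nothing.
It fails at once if the blue or the black carrier is moved more than 20 mm or tipped (distance of any of carrier_blue, carrier_black from where it was at the start of the episode above 0.02 m or angle between any of carrier_blue, carrier_black's own z axis and vertical above 0.3 rad).
It fails at once if the multimeter is moved more than 20 mm (distance of meter from where it was at the start of the episode above 0.02 m).
It also fails if it takes over 43 s, if anything falls off the work surface, if the arm or the gripper's body presses on something with over 40 N, if the wrist force passes 120 N, or if a joint passes its speed limit or range.

## Working session

There is one attempt and no reset: what is moved stays moved. The work goes in short steps, Python scripts to look and compute and a tool call to move; the robot and the scene stay as the last step left them, time stands still between calls to the robot, and variables do not carry over. Pictures are saved under pics/ and viewed, and the job is handed in when it is done.

Besides the shell and the picture viewer there is one more tool, called after "Request:" as name([rows], argument=value, ...), one row to a line, values as JSON. carry_out: Moves the arm, as the interface text tells. Its arguments: {"type":"object","properties":{"increments":{"type":"array","items":{"type":"array"}},"fingers":{"type":"number"}},"required":["increments"]}

```bash
ls; mkdir -p pics; python3 - <<'E'
from rig import manip
import cv2
print(manip.get_state())
for n in ["scene","top","wrist"]:
    im=manip.snapshot(n); cv2.imwrite(f"pics/{n}0.png",im[:,:,::-1]); print(n,manip.camera_model(n))
    if n!="wrist" or 1:
        for q in ["carrier_orange","socket","unit"]:
            print(q,[(d["confidence"],d["point"]) for d in manip.tip_of(n,q)][:4])
E
```

```text
pics
{'t': 0.0, 'joint_pos': array([-1.41596977e+00,  2.76582984e-01,  1.50614844e+00, -7.26219406e-06,
        1.36069201e+00, -1.20991057e-01]), 'qd': array([ 0.00124073, -0.00188423, -0.00124032,  0.00075696, -0.00039805,
        0.00035938]), 'tau': array([ 4.53495286e-04, -4.16774118e+01, -2.45813048e+01, -1.95232758e-05,
        1.10033015e-02, -5.31151784e-06]), 'tool_pos': array([ 0.15651096, -0.55276562,  0.24744043]), 'tcp_rot': array([ 0.56443703, -0.56354086,  0.42698329, -0.42604906]), 'force': array([-0.60527457,  0.75795476, -0.16561037]), 'torque': array([-0.00728239,  0.07781359, -0.05087218]), 'width': 0.08530798976965473}
scene {'fovy': 57.293108849157484, 'cx': 311.3718194339617, 'cy': 197.48686140880588, 'rvec': array([ 1.81957151,  1.20173906, -0.67607586]), 'tvec': array([-0.15282548, -0.12929432,  1.44175477])}
carrier_orange [(0.67, [381.7, 205.4]), (0.55, [198.9, 255.6]), (0.54, [134.3, 253.2]), (0.53, [198.8, 225.9])]
socket [(0.38, [379.6, 204.3])]
unit []
top {'fovy': 57.133410916333695, 'cx': 318.72440941646687, 'cy': 206.8793641241224, 'rvec': array([ 2.18705579, -2.17956856,  0.12843549]), 'tvec': array([-0.04903514,  0.50403985,  1.06141599])}
carrier_orange [(0.77, [417.9, 224.4]), (0.66, [412.4, 269.6]), (0.42, [468.6, 247.6])]
socket [(0.66, [266.1, 172.8])]
unit [(0.58, [248.5, 182.7])]
wrist {'fovy': 65.70646984690485, 'cx': 317.64108682431157, 'cy': 198.40484481914356, 'rvec': array([-2.31591518,  1.75043512,  0.25252599]), 'tvec': array([-0.57445343, -0.03697421,  0.37883624])}
carrier_orange [(0.5, [182.2, 4.5])]
socket []
unit []
```

View pics/scene0.png

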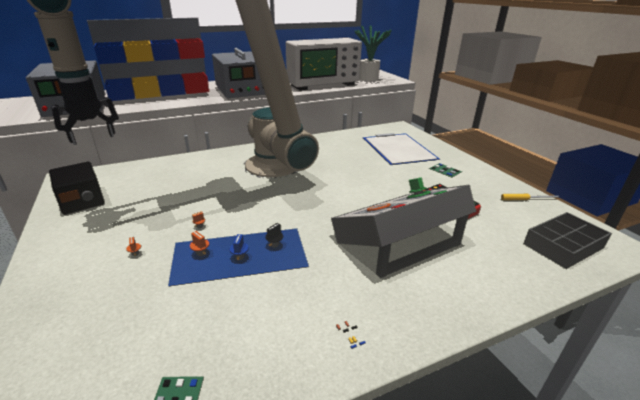

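View pics/top0.png

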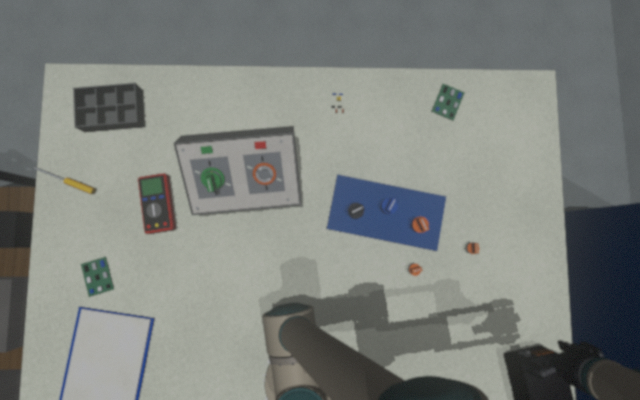

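View pics/wrist0.png

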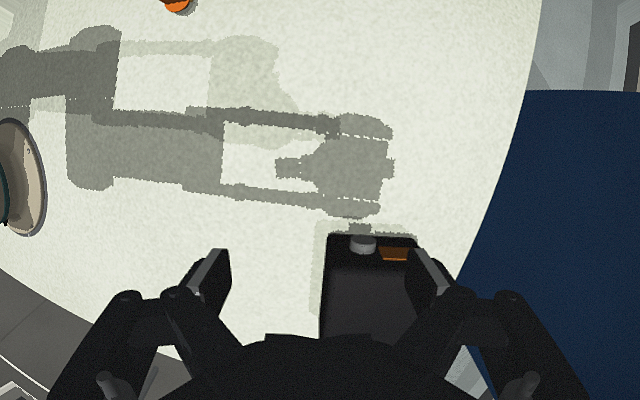

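The top view shows three orange candidates: (420,225) on the mat, and (415,269) and (472,248) off it, both smaller. In the scene view these are (199,243), (198,218) and (133,246). I choose the one on the mat, which is also the largest, and will check it in a crop.

```bash
cat > h.py <<'E'
import numpy as np, cv2
from scipy.spatial.transform import Rotation as R
W,H=640,400
def Rq(q): return R.from_quat([q[1],q[2],q[3],q[0]])
def foc(m): return H/2/np.tan(np.radians(m["fovy"])/2)
def ray(m,p,fish):
    f=foc(m); d=np.array([p[0]-m["cx"],p[1]-m["cy"]])/f
    if fish:
        r=np.linalg.norm(d); v=np.r_[d/max(r,1e-9)*np.sin(r),np.cos(r)]
    else: v=np.r_[d,1]; v/=np.linalg.norm(v)
    Rm=R.from_rotvec(m["rvec"]).as_matrix()
    return -Rm.T@m["tvec"], Rm.T@v
def onz(m,p,z,fish=False):
    o,d=ray(m,p,fish); return o+d*(z-o[2])/d[2]
def proj(m,X,fish=False):
    X=np.atleast_2d(X); c=R.from_rotvec(m["rvec"]).apply(X)+m["tvec"]; f=foc(m)
    if fish:
        r=np.linalg.norm(c[:,:2],axis=1); th=np.arctan2(r,c[:,2]); s=th/np.maximum(r,1e-9)
    else: s=1/c[:,2]
    return np.c_[m["cx"]+f*c[:,0]*s, m["cy"]+f*c[:,1]*s]
E
python3 - <<'E'
from h import *
from rig import manip
im=cv2.imread("pics/top0.png")
cv2.imwrite("pics/crop1.png",cv2.resize(im[160:300,320:500],None,fx=4,fy=4,interpolation=cv2.INTER_CUBIC))
cv2.imwrite("pics/crop2.png",cv2.resize(im[115:225,165:310],None,fx=5,fy=5,interpolation=cv2.INTER_CUBIC))
mt=manip.camera_model("top"); ms=manip.camera_model("scene")
print("foot",onz(mt,[417.9,224.4],.003), "scene",onz(ms,[198.9,255.6],.003))
print("lookalikes",onz(mt,[415,269],.0),onz(mt,[472,248],0.02))
print("mat corners",[onz(mt,p,.003).round(3) for p in ([337,176],[446,196],[437,250],[328,229])])
# unit panel corners (z of panel at centre .114)
print("socket",onz(mt,[266,173],.12), "unit",onz(mt,[248.5,182.7],0), )
s=np.sin(np.radians(32))*.103
print("panel top",[onz(mt,p,.114+s).round(3) for p in ([176,141],[296,133])],"bot",[onz(mt,p,.114-s).round(3) for p in ([193,214],[302,206])])
for n in ["top"]:
    manip.snapshot(n)
    for q in ["carrier_orange","orange_grip","carrier_blue","carrier_black","socket","socket_slot","socket_notch","meter"]:
        print(q,[(d["confidence"],d["point"]) for d in manip.tip_of(n,q)][:4])
E
```

```text
foot [ 0.45445757 -0.34749296  0.003     ] scene [ 0.45804738 -0.35198384  0.003     ]
lookalikes [ 0.32107841 -0.33651415  0.        ] [ 0.38420599 -0.50229234  0.02      ]
mat corners [array([ 0.601, -0.103,  0.003]), array([ 0.541, -0.436,  0.003]), array([ 0.378, -0.403,  0.003]), array([ 0.44 , -0.076,  0.003])]
socket [0.58668368 0.09797343 0.12      ] unit [0.5791571  0.16508814 0.        ]
panel top [array([0.66 , 0.325, 0.169]), array([0.684, 0.016, 0.169])] bot [array([0.479, 0.31 , 0.059]), array([0.503, 0.001, 0.059])]
carrier_orange [(0.76, [419.6, 225.0]), (0.71, [469.5, 245.8]), (0.59, [411.1, 267.4])]
orange_grip [(0.75, [423.2, 224.1]), (0.62, [472.2, 246.7]), (0.59, [416.7, 271.8]), (0.53, [385.1, 209.7])]
carrier_blue [(0.69, [390.4, 208.8])]
carrier_black [(0.73, [354.2, 213.5])]
socket [(0.67, [263.2, 174.7]), (0.41, [258.9, 170.4])]
socket_slot [(0.82, [259.7, 167.6]), (0.32, [351.2, 211.1])]
socket_notch [(0.55, [264.1, 176.3]), (0.52, [260.0, 164.1])]
meter [(0.68, [160.6, 200.4])]
```

View pics/crop1.png

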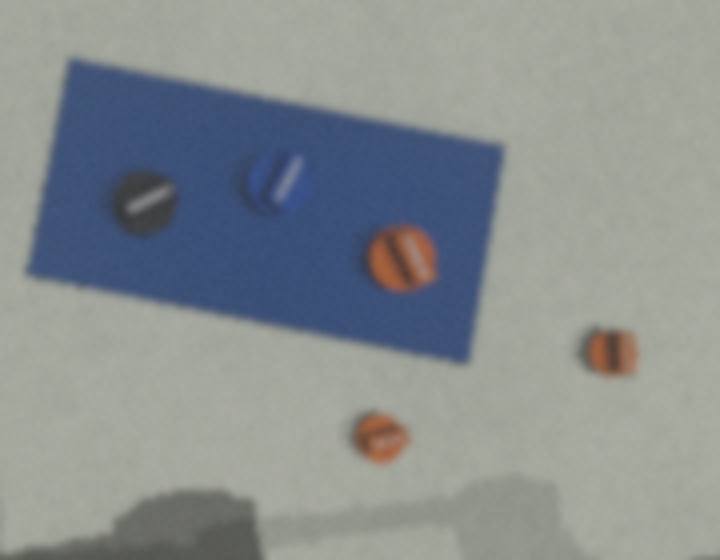

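View pics/crop2.png

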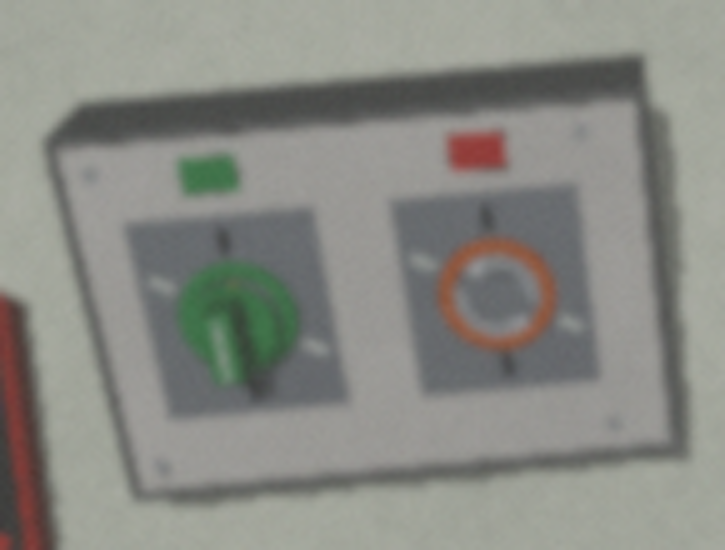

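The crop confirms the choice. The orange carrier at (420,225) on the mat is clearly larger than the two orange ones off it. The socket at (265,173) is empty, and the green carrier sits locked in its ring. Next is the tool and camera geometry.

```bash
python3 - <<'E'
from h import *
from rig import manip
s=manip.get_state(); m=manip.camera_model("wrist")
T=Rq(s["tcp_rot"]).as_matrix(); print(T.round(3)); print(s["t"],s["width"],manip.tip_extent)
Rm=R.from_rotvec(m["rvec"]).as_matrix(); c=-Rm.T@m["tvec"]
print("cam in tool",T.T@(c-s["tool_pos"]),"cam axes in tool (cols)\n",(T.T@Rm.T).round(3))
print("headings x",np.degrees(np.arctan2(T[1,0],T[0,0])))
E
```

```text
[[ 0.272  0.     0.962]
 [-0.962 -0.     0.272]
 [ 0.    -1.    -0.   ]]
1.05 0.08552111397496352 0.017
cam in tool [-0.00042299 -0.12539216  0.07169699] cam axes in tool (cols)
 [[ 1.     0.001 -0.   ]
 [ 0.    -0.282  0.959]
 [ 0.    -0.959 -0.282]]
headings x -74.19588505723333
```

Request:
carry_out([
  [[-0.95,0.72,2.87],[0,0,0]],
  [[-0.95,0.72,2.87],[0,0,0]],
  [[-0.95,0.72,2.87],[0,0,0]],
  [[-0.95,0.72,2.87],[0,0,0]],
  [[-0.95,0.72,2.87],[0,0,0]],
  [[-0.95,0.72,2.87],[0,0,0]],
  [[-0.95,0.72,2.87],[0,0,0]],
  [[-0.95,0.72,2.87],[0,0,0]],
  [[-0.95,0.72,2.87],[0,0,0]],
  [[-0.95,0.72,2.87],[0,0,0]],
  [[-0.95,0.72,2.87],[0,0,0]],
  [[-0.95,0.72,2.87],[0,0,0]],
])

```text
t: 2.05
tool_pos: [0.4581, -0.3489, 0.1617]
tcp_rot: [-0.564, 0.564, -0.426, 0.427]
force: [-0.1, -0.6, 0.5]
width: 0.0856
```

Request:
carry_out([
  [[0,0,0],[0,-6,0]],
  [[0,0,0],[0,-5,0]],
  [[0,0,0],[0,0,0]],
  [[0,0,0],[0,0,0]],
])

```text
t: 2.38
tool_pos: [0.457, -0.3498, 0.1619]
tcp_rot: [-0.602, 0.602, -0.371, 0.371]
force: [-0.5, 1.1, 0.3]
width: 0.0852
```

```bash
python3 - <<'E'
from h import *
from rig import manip
m=manip.camera_model("wrist"); im=manip.snapshot("wrist"); cv2.imwrite("pics/w1.png",im[:,:,::-1])
s=manip.get_state(); print(s["t"],s["tool_pos"],s["qd"].round(3))
for q,z in [("carrier_orange",.003),("orange_grip",.051)]:
    for d in manip.tip_of("wrist",q): print(q,d["confidence"],d["point"],onz(m,d["point"],z,True))
E
```

```text
2.4333 [ 0.45687427 -0.34998865  0.16197732] [-0.006 -0.004 -0.001 -0.002 -0.001 -0.007]
carrier_orange 0.66 [310.2, 187.2] [ 0.4529936  -0.34340304  0.003     ]
carrier_orange 0.66 [407.2, 298.9] [ 0.38563639 -0.49929     0.003     ]
carrier_orange 0.58 [246.3, 281.2] [ 0.32752443 -0.32756463  0.003     ]
orange_grip 0.65 [238.8, 302.6] [ 0.33363917 -0.32791715  0.051     ]
orange_grip 0.64 [415.3, 316.7] [ 0.39343598 -0.48934361  0.051     ]
orange_grip 0.63 [315.2, 201.1] [ 0.45601708 -0.34760013  0.051     ]
```

View pics/w1.png

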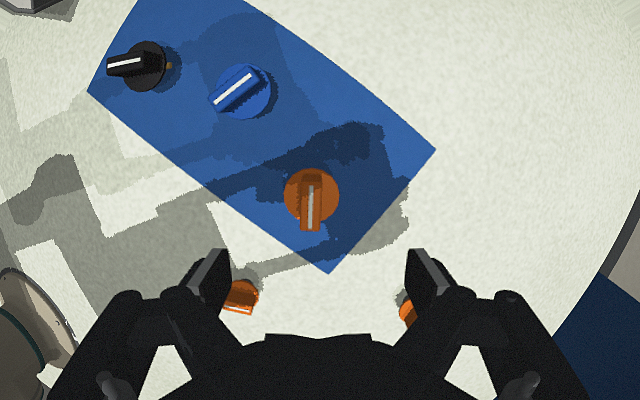

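```bash
cat > meas.py <<'E'
from h import *
def measure(im,m,c0,zt=.066,zf=.036):
    # im rgb; stripe & flange fitting near guess pixel c0
    x,y=map(int,c0); w=45
    sub=im[y-w:y+w,x-w:x+w]; hsv=cv2.cvtColor(sub,cv2.COLOR_RGB2HSV)
    org=((hsv[...,0]<18)&(hsv[...,1]>150)).astype(np.uint8)
    hull=cv2.convexHull(np.argwhere(org)[:,::-1].astype(np.int32)); mk=np.zeros_like(org); cv2.fillConvexPoly(mk,hull,1)
    wh=((hsv[...,1]<90)&(hsv[...,2]>120)&(cv2.erode(mk,np.ones((3,3)))>0)).astype(np.uint8)
    n,l,st,_=cv2.connectedComponentsWithStats(wh); k=1+np.argmax(st[1:,4])
    pts=np.argwhere(l==k)[:,::-1]+[x-w,y-w]
    P=np.array([onz(m,p,zt,True)[:2] for p in pts]); c=P.mean(0); u=np.linalg.svd(P-c)[2][0]
    t=(P-c)@u; c=c+u*(t.max()+t.min())/2
    return c,np.degrees(np.arctan2(u[1],u[0])),np.ptp(t),len(pts)
E
python3 - <<'E'
from meas import *
from rig import manip
m=manip.camera_model("wrist"); im=cv2.imread("pics/w1.png")[:,:,::-1].copy()
print(measure(im,m,(311,200)))
C,h,_,_=measure(im,m,(311,200))
# overlay
def ov(c,h):
    a=np.linspace(0,2*np.pi,60); o=im[:,:,::-1].copy(); Rz=R.from_euler('z',h,degrees=True).as_matrix()[:2,:2]
    for r,z in ((.024,.036),(.024,.031)):
        q=proj(m,np.c_[c[0]+r*np.cos(a),c[1]+r*np.sin(a),0*a+z],True); cv2.polylines(o,[np.round(q*16).astype(int)],True,(0,255,0),1,cv2.LINE_AA,4)
    for z in (.066,.036):
        b=np.array([[.02,.008],[-.02,.008],[-.02,-.008],[.02,-.008]])@Rz.T+c
        q=proj(m,np.c_[b,[z]*4],True); cv2.polylines(o,[np.round(q*16).astype(int)],True,(255,255,0),1,cv2.LINE_AA,4)
    cv2.imwrite("pics/ov1.png",cv2.resize(o[150:250,250:370],None,fx=6,fy=6))
ov(C,h)
E
```

```text
(array([ 0.45387665, -0.34469404]), np.float64(-155.87591532160556), np.float64(0.034072013295680215), 175)
```

View pics/ov1.png

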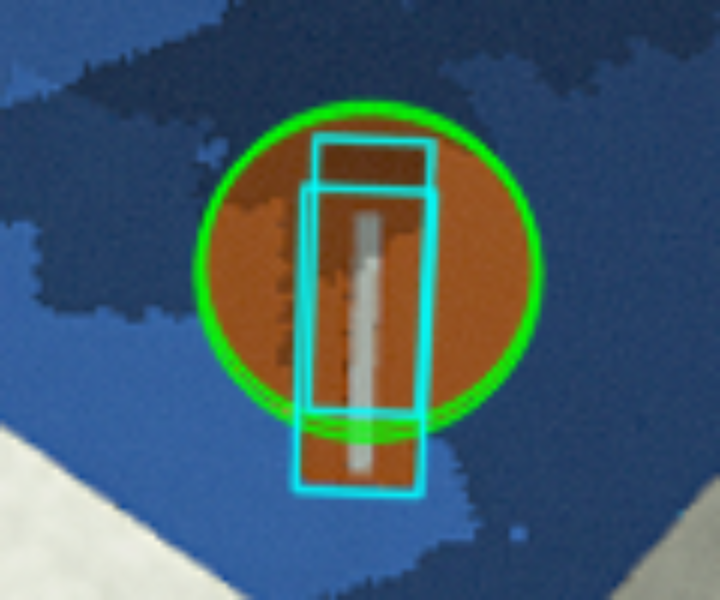

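Request:
carry_out([
  [[-0.61,0,0],[0,2.7,0]],
  [[0,1.2,0],[0,0,0]],
  [[0,1.2,0],[0,0,0]],
  [[0,1.2,0],[0,0,0]],
  [[0,1.2,0],[0,0,0]],
  [[0,1.2,0],[0,0,0]],
  [[0,1.2,0],[0,0,0]],
  [[0,1.2,0],[0,0,0]],
  [[0,1.0,0],[0,0,0]],
  [[0,0.8,0],[0,0,0]],
  [[0,0.4,0],[0,0,0]],
  [[0,0,0],[0,0,0]],
])

```text
t: 3.53
tool_pos: [0.4537, -0.3442, 0.0551]
tcp_rot: [0.593, -0.593, 0.385, -0.384]
force: [-0.2, 1.0, -0.2]
width: 0.0855
```

```bash
python3 - <<'E'
from h import *
from rig import manip
m=manip.camera_model("wrist"); im=manip.snapshot("wrist"); cv2.imwrite("pics/w2.png",im[:,:,::-1])
s=manip.get_state(); T=Rq(s["tcp_rot"]).as_matrix(); print(s["t"],s["tool_pos"],np.degrees(np.arctan2(T[1,0],T[0,0])),T[:,1].round(4))
E
```

```text
3.5833 [ 0.45406631 -0.344456    0.05570715] -65.92149475476896 [-3.e-04  3.e-04 -1.e+00]
```

View pics/w2.png

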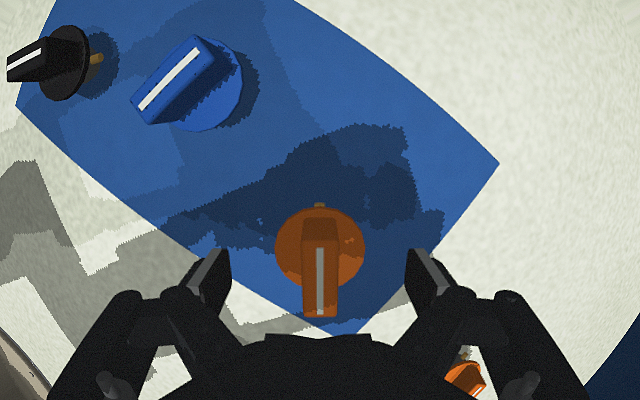

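The bar is centred between the open pads: the stripe is at column 320 and the jaws are centred at 318. I'll close now.

Request:
carry_out([
  [[0,0,0],[0,0,0]],
  [[0,0,0],[0,0,0]],
  [[0,0,0],[0,0,0]],
  [[0,0,0],[0,0,0]],
  [[0,0,0],[0,0,0]],
  [[0,0,0],[0,0,0]],
  [[0,0,0],[0,0,0]],
  [[0,0,0],[0,0,0]],
  [[0,0,0],[0,0,0]],
  [[0,0,0],[0,0,0]],
], fingers=0)

```text
t: 4.42
tool_pos: [0.4543, -0.3445, 0.0563]
tcp_rot: [-0.593, 0.593, -0.384, 0.385]
force: [0.1, 1.2, 3.8]
width: 0.0151
```

Request:
carry_out([
  [[0,-0.5,0],[0,0,0]],
  [[0,-1,0],[0,0,0]],
  [[0,-2,0],[0,0,0]],
  [[0,-2,0],[0,0,0]],
  [[0,-2,0],[0,0,0]],
  [[0,-2,0],[0,0,0]],
  [[0,-2,0],[0,0,0]],
  [[0,-2,0],[0,0,0]],
  [[0,-2,0],[0,0,0]],
  [[0,-2,0],[0,0,0]],
  [[0,-2,0],[0,0,0]],
  [[0,0,0],[0,0,0]],
])

```text
t: 5.42
tool_pos: [0.4557, -0.3458, 0.2556]
tcp_rot: [-0.593, 0.594, -0.382, 0.388]
force: [0.8, 0.4, -0.9]
width: 0.0151
```

```bash
python3 - <<'E'
from h import *
from rig import manip
im=manip.snapshot("wrist"); cv2.imwrite("pics/w3.png",im[:,:,::-1])
s=manip.get_state(); T=Rq(s["tcp_rot"]).as_matrix(); print(s["t"],s["tool_pos"],s["width"],s["joint_pos"].round(3),np.degrees(np.arctan2(T[1,0],T[0,0])))
E
```

```text
5.4667 [ 0.45495723 -0.34515787  0.25332995] 0.01460360889020018 [-0.771  0.265  1.509 -0.     1.363  0.379] -65.8980997524097
```

View pics/w3.png

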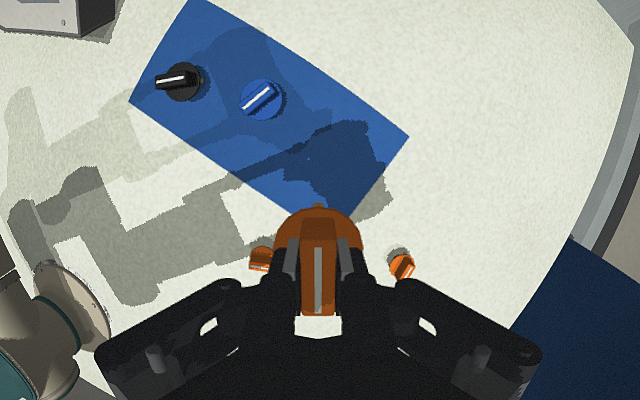

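```bash
cat > plan.py <<'E'
from h import *
def sock_frame(yaw):
    t=np.radians(32); z=np.array([-np.sin(t)*np.cos(yaw),-np.sin(t)*np.sin(yaw),np.cos(t)])
    x=np.array([np.cos(t)*np.cos(yaw),np.cos(t)*np.sin(yaw),np.sin(t)]); return np.c_[x,np.cross(z,x),z]
def tool_R(F,bar):  # tool z along bar angle (deg), tool y = -sz
    a=np.radians(bar); z=F[:,0]*np.cos(a)+F[:,1]*np.sin(a); y=-F[:,2]; return np.c_[np.cross(y,z),y,z]
def rows(s,P,Rt,n,dec=2,adec=1):
    p=np.array(s["tool_pos"]); Rc=Rq(s["tcp_rot"]).as_matrix(); out=[]
    p0=p.copy(); 
    for i in range(n):
        tgt=p0+(P-p0)*(i+1)/n
        sh=np.round(Rc.T@(tgt-p)*100,dec); w=np.round(np.degrees(R.from_matrix(Rc.T@Rt).as_rotvec())/(n-i),adec)
        p=p+Rc@(sh/100); Rc=Rc@R.from_rotvec(np.radians(w)).as_matrix(); out.append([sh.tolist(),w.tolist()])
    print(str(out)); print("end err mm",((p-P)*1000).round(2),np.degrees(R.from_matrix(Rc.T@Rt).as_rotvec()).round(2))
E
python3 - <<'E'
from plan import *
from rig import manip
s=manip.get_state(); m=manip.camera_model("wrist")
# overlay carrier in hand
T=Rq(s["tcp_rot"]).as_matrix(); o=cv2.imread("pics/w3.png"); a=np.linspace(0,2*np.pi,60)
def P(x,y,h): # carrier coords: x bar(tool z), height h
    h=np.broadcast_to(h,np.shape(x)); return s["tool_pos"]+np.c_[y,.053-h,x]@T.T
for r,h in ((.024,.033),(.024,.028)):
    q=proj(m,P(r*np.cos(a),r*np.sin(a),h),True); cv2.polylines(o,[np.round(q*16).astype(int)],True,(0,255,0),1,cv2.LINE_AA,4)
for h in (.063,.033):
    q=proj(m,P(np.array([.02,-.02,-.02,.02]),np.array([.008,.008,-.008,-.008]),h),True); cv2.polylines(o,[np.round(q*16).astype(int)],True,(255,255,0),1,cv2.LINE_AA,4)
cv2.imwrite("pics/ov3.png",cv2.resize(o[190:330,250:390],None,fx=4,fy=4))
S=np.array([.585,.096,.119]); F=sock_frame(np.radians(4.4))
rows(s,S+.17*F[:,2],tool_R(F,60),16)
E
```

```text
[[[-2.37, -0.07, 1.34], [1.6, -2.4, -1.3]], [[-2.32, -0.09, 1.44], [1.6, -2.5, -1.3]], [[-2.25, -0.09, 1.54], [1.6, -2.4, -1.3]], [[-2.18, -0.1, 1.63], [1.6, -2.5, -1.3]], [[-2.1, -0.1, 1.73], [1.6, -2.4, -1.3]], [[-2.02, -0.1, 1.83], [1.6, -2.5, -1.3]], [[-1.95, -0.1, 1.91], [1.5, -2.4, -1.3]], [[-1.86, -0.08, 1.99], [1.6, -2.5, -1.3]], [[-1.76, -0.07, 2.07], [1.6, -2.4, -1.3]], [[-1.68, -0.05, 2.15], [1.5, -2.5, -1.3]], [[-1.58, -0.03, 2.22], [1.6, -2.4, -1.3]], [[-1.49, -0.0, 2.29], [1.5, -2.5, -1.2]], [[-1.39, 0.03, 2.34], [1.6, -2.4, -1.3]], [[-1.29, 0.06, 2.41], [1.5, -2.5, -1.3]], [[-1.18, 0.1, 2.45], [1.6, -2.4, -1.2]], [[-1.08, 0.15, 2.5], [1.5, -2.5, -1.3]]]
end err mm [0.04 0.01 0.04] [0.03 0.03 0.05]
```

View pics/ov3.png

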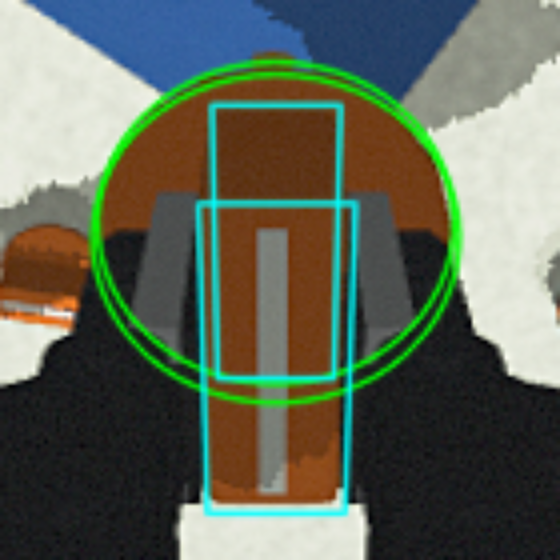

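```bash
cat > fith.py <<'E'
from plan import *
from scipy.optimize import least_squares
def fit(im,s,m):
    """im bgr. held-carrier offset in tool: (x,depth of foot,z, tilt about tool x)"""
    T=Rq(s["tcp_rot"]).as_matrix()
    hsv=cv2.cvtColor(im,cv2.COLOR_BGR2HSV)
    roi=np.zeros(im.shape[:2],bool); roi[205:320,272:370]=1
    org=((hsv[...,0]<18)&(hsv[...,1]>120)&roi)
    st=((hsv[...,1]<60)&(hsv[...,2]>85)); c=np.zeros_like(st); c[240:322,308:326]=1
    n,l,stt,_=cv2.connectedComponentsWithStats((st&c).astype(np.uint8))
    ks=[k for k in range(1,n) if stt[k,0]>308 and stt[k,0]+stt[k,2]<326 and stt[k,4]>60]
    return org,[stt[k].tolist() for k in ks]
def P(s,off,x,y,h):
    T=Rq(s["tcp_rot"]).as_matrix(); x=np.asarray(x,float); h=np.broadcast_to(h,x.shape)
    return s["tool_pos"]+np.c_[off[0]+np.asarray(y),off[1]-h,off[2]+x]@T.T
E
python3 - <<'E'
from fith import *
from rig import manip
s=manip.get_state(); m=manip.camera_model("wrist"); im=cv2.imread("pics/w3.png")
org,st=fit(im,s,m); print(st)
for r in (212,216,220,224,228,232,236,240,244): 
    c=np.where(org[r])[0]; print(r,c.min(),c.max())
E
```

```text
[[314, 247, 8, 66, 475]]
212 297 339
216 290 346
220 286 350
224 283 353
228 280 357
232 277 358
236 276 359
240 275 360
244 274 361
```

```bash
cat >> fith.py <<'E'
def solve(im,s,m,rows=(212,216,220,224,228,232,236,240,244),L=.034,sel=0):
    org,st=fit(im,s,m); st=st[sel]; x0=st[0]+st[2]/2-.5; ends=[(x0,st[1]-.5),(x0,st[1]+st[3]-.5)]
    a=np.linspace(0,2*np.pi,721)
    def res(o):
        q=[proj(m,P(s,o,.024*np.cos(a),.024*np.sin(a),h),True) for h in (.033,.028)]
        r=[]
        for y in rows:
            c=np.where(org[y])[0]; L_,R_=[],[]
            for k in q:
                f=k[k[:,1]<k[np.argmax(k[:,0]),1]+6] ; 
                lf=f[f[:,0]<k[:,0].mean()]; rt=f[f[:,0]>k[:,0].mean()]
                lf=lf[np.argsort(lf[:,1])]; rt=rt[np.argsort(rt[:,1])]
                L_.append(np.interp(y,lf[:,1],lf[:,0])); R_.append(np.interp(y,rt[:,1],rt[:,0]))
            r+= [min(L_)-(c.min()-.5), max(R_)-(c.max()+.5)]
        e=proj(m,P(s,o,np.array([L/2,-L/2]),[0,0],.063),True)
        e=e[np.argsort(e[:,1])]
        r+=list(2*(e[:,1]-[ends[0][1],ends[1][1]]))+list(e[:,0]-x0)
        return np.array(r)
    f=least_squares(res,[0,.053,0],diff_step=1e-3,x_scale=[.001]*3,loss="soft_l1"); return f.x,res(f.x)
E
python3 - <<'E'
from fith import *
from rig import manip
s=manip.get_state(); m=manip.camera_model("wrist"); im=cv2.imread("pics/w3.png")
for L in (.034,.035): 
    x,r=solve(im,s,m,L=L); print((x*1000).round(2),r.round(1))
E
```

```text
[-0.37 56.23 -1.95] [-0.5  0.   0.2 -0.6 -0.4 -0.1 -0.8  0.4 -0.5 -1.   0.6  0.   0.1  0.4
 -0.1  0.7 -0.   0.6  3.  -0.9  0.3  0.3]
[-0.38 56.87 -2.15] [-0.5  0.   0.2 -0.7 -0.3 -0.1 -0.8  0.3 -0.4 -1.1  0.7 -0.1  0.2  0.3
 -0.   0.6  0.1  0.4  0.4 -0.2  0.3  0.3]
```

Request:
carry_out([
  [[-2.37,-0.07,1.34],[1.6,-2.4,-1.3]],
  [[-2.32,-0.09,1.44],[1.6,-2.5,-1.3]],
  [[-2.25,-0.09,1.54],[1.6,-2.4,-1.3]],
  [[-2.18,-0.1,1.63],[1.6,-2.5,-1.3]],
  [[-2.1,-0.1,1.73],[1.6,-2.4,-1.3]],
  [[-2.02,-0.1,1.83],[1.6,-2.5,-1.3]],
  [[-1.95,-0.1,1.91],[1.5,-2.4,-1.3]],
  [[-1.86,-0.08,1.99],[1.6,-2.5,-1.3]],
  [[-1.76,-0.07,2.07],[1.6,-2.4,-1.3]],
  [[-1.68,-0.05,2.15],[1.5,-2.5,-1.3]],
  [[-1.58,-0.03,2.22],[1.6,-2.4,-1.3]],
  [[-1.49,0,2.29],[1.5,-2.5,-1.2]],
])

```text
t: 6.47
tool_pos: [0.4827, -0.0172, 0.2575]
tcp_rot: [0.703, -0.613, 0.073, -0.354]
force: [0.7, 0.4, -1.1]
width: 0.0151
```

Request:
carry_out([
  [[-1.39,0.03,2.34],[1.6,-2.4,-1.3]],
  [[-1.29,0.06,2.41],[1.5,-2.5,-1.3]],
  [[-1.18,0.1,2.45],[1.6,-2.4,-1.2]],
  [[-1.08,0.15,2.5],[1.5,-2.5,-1.3]],
  [[0,0,0],[0,0,0]],
  [[0,0,0],[0,0,0]],
  [[0,0,0],[0,0,0]],
])

```text
t: 7.05
tool_pos: [0.4936, 0.0898, 0.261]
tcp_rot: [0.721, -0.605, -0.033, -0.335]
force: [0.4, -0.4, -0.7]
width: 0.0154
```

```bash
python3 - <<'E'
from fith import *
from rig import manip
im=manip.snapshot("wrist"); im=im[:,:,::-1].copy(); cv2.imwrite("pics/w4.png",im)
s=manip.get_state(); m=manip.camera_model("wrist"); print(s["t"],s["tool_pos"],s["joint_pos"].round(3),s["qd"].round(3),s["force"])
import pickle; pickle.dump((s,m),open("w4.pkl","wb"))
F=sock_frame(np.radians(4.4)); T=Rq(s["tcp_rot"]).as_matrix(); print("rot err",np.degrees(R.from_matrix(T.T@tool_R(F,60)).as_rotvec()).round(2))
S=np.array([.585,.096,.119]); a=np.linspace(0,2*np.pi,60)
for q in ["socket","socket_slot","socket_notch"]:
    for d in manip.tip_of("wrist",q): print(q,d["confidence"],d["point"],onz(m,d["point"],.119,True))
for r in (.032,.0145):
    q=proj(m,S+np.c_[r*np.cos(a),r*np.sin(a),0*a]@F.T,True); cv2.polylines(im,[np.round(q*16).astype(int)],True,(0,255,0),1,cv2.LINE_AA,4)
cv2.imwrite("pics/ov4.png",cv2.resize(im[60:330,150:490],None,fx=2.3,fy=2.2))
E
```

```text
7.1 [0.49409607 0.08928785 0.26137226] [ 0.017 -0.093  2.029  0.055  0.653  0.431] [-0.016 -0.001 -0.013  0.001 -0.001  0.004] [ 0.40372985 -0.76534187 -0.22285093]
rot err [ 0.04 -0.12 -0.29]
socket 0.76 [318.7, 174.9] [0.58716683 0.10425627 0.119     ]
socket_slot 0.95 [316.9, 161.8] [0.59182798 0.11633573 0.119     ]
socket_notch 0.73 [334.1, 168.9] [0.60564797 0.10150332 0.119     ]
```

View pics/w4.png

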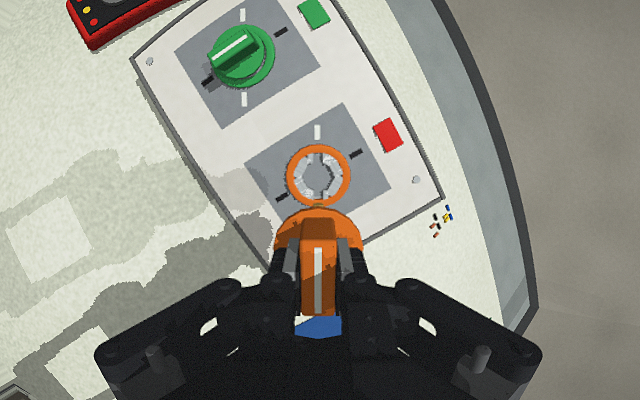

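View pics/ov4.png

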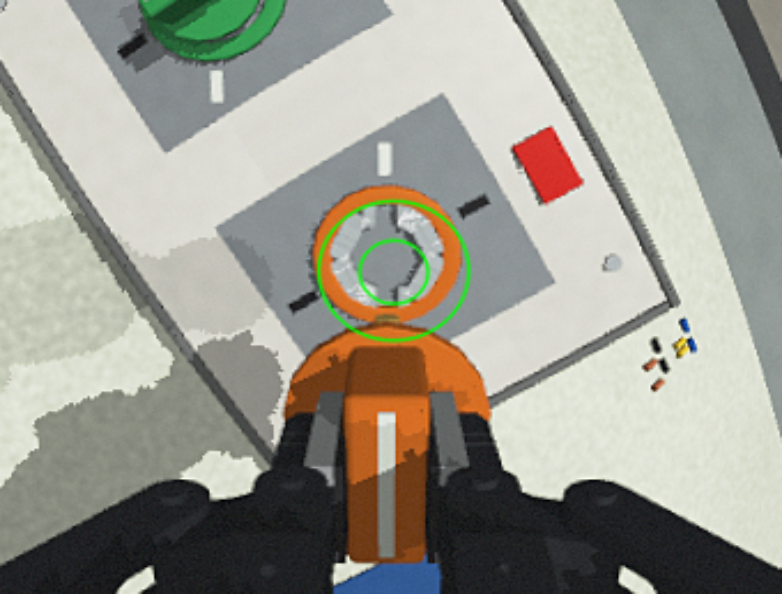

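```bash
cat > sock.py <<'E'
from fith import *
def onplane(m,p,o,n):
    c,d=ray(m,p,True); return c+d*(np.dot(o-c,n)/np.dot(d,n))
def ringpts(im,roi):
    hsv=cv2.cvtColor(im,cv2.COLOR_BGR2HSV); mk=((hsv[...,0]<18)&(hsv[...,1]>120)).astype(np.uint8)
    z=np.zeros_like(mk); x0,y0,x1,y1=roi; z[y0:y1,x0:x1]=mk[y0:y1,x0:x1]
    cs=cv2.findContours(z,cv2.RETR_EXTERNAL,cv2.CHAIN_APPROX_NONE)[0]; c=max(cs,key=len)[:,0,:].astype(float)
    return c[(c[:,1]<y1-2)&(c[:,1]>y0)&(c[:,0]>x0)&(c[:,0]<x1-1)]
def fitring(m,pts,F,S0,r=.0325-.0005,zfix=None):
    a=np.linspace(0,2*np.pi,721)
    def res(v):
        S=np.array([v[0],v[1],v[2] if zfix is None else zfix])
        Q=np.vstack([S+np.c_[r*np.cos(a),r*np.sin(a),0*a+h]@F.T for h in (0,-.006)])
        q=proj(m,Q,True); hull=cv2.convexHull(q.astype(np.float32))
        return np.array([cv2.pointPolygonTest(hull,(float(p[0]),float(p[1])),True)-.5 for p in pts])
    f=least_squares(res,S0 if zfix is None else S0[:2],diff_step=1e-3,loss="soft_l1"); return f.x,np.sqrt(np.mean(res(f.x)**2))
E
python3 - <<'E'
from sock import *
import pickle
s,m=pickle.load(open("w4.pkl","rb")); im=cv2.imread("pics/w4.png"); F=sock_frame(np.radians(4.4))
pts=ringpts(im,(275,135,365,199)); print(len(pts),pts.min(0),pts.max(0))
S0=np.array([.587,.1,.119])
for zf in (None,.119): 
    x,e=fitring(m,pts,F,S0,zfix=zf); print(x.round(4),e)
S=np.r_[x[:2],.119] if len(x)==2 else x
# marks
hsv=cv2.cvtColor(im,cv2.COLOR_BGR2HSV); dark=(hsv[...,2]<70).astype(np.uint8); wh=((hsv[...,2]>190)&(hsv[...,1]<40)).astype(np.uint8)
for nm,mk,rois in (("black",dark,[(346,146,366,163),(270,188,290,205)]),("white",wh,[(310,122,325,142)])):
    for (x0,y0,x1,y1) in rois:
        z=np.argwhere(mk[y0:y1,x0:x1]); c=z.mean(0)[::-1]+[x0,y0]; X=onplane(m,c,S-.006*F[:,2],F[:,2]); print(nm,len(z),c,((X-S)@F*1000).round(1), X.round(4))
off,r=solve(im,s,m,L=.034); print("held",(off*1000).round(2),r.round(1)); off,r=solve(im,s,m,L=.035); print("held",(off*1000).round(2))
E
```

```text
246 [286. 144.] [350. 196.]
[0.6029 0.1002 0.086 ] 3.672873196740625
[0.585  0.1024] 4.871223677457272
black 53 [355.39622642 153.24528302] [43.6  1.7 -6. ] [0.6249 0.1072 0.137 ]
black 51 [281.66666667 196.68627451] [-42.4   0.1  -6. ] [0.5523 0.1    0.0914]
white 77 [316.85714286 131.74025974] [21.4 38.7 -6. ] [0.6033 0.1427 0.1252]
held [-0.34 55.55 -1.4 ] [-0.7  0.4  1.  -0.3 -0.5  0.2 -1.   0.6  0.4  0.2  0.4 -0.8  0.  -0.4
 -0.3 -0.1 -0.1 -0.2  2.9 -0.4  0.4  0.4]
held [-0.34 56.27 -1.62]
```

```bash
cat >> sock.py <<'E'
def run(im,s,m,ctr,rmin,ymax,S0,yaw,marks=None):
    F=sock_frame(yaw); c=np.array(ctr); pts=ringpts(im,(int(c[0]-60),int(c[1]-60),int(c[0]+60),ymax))
    pts=pts[np.linalg.norm(pts-c,axis=1)>rmin]
    out=[]
    for zf in (None,.119):
        x,e=fitring(m,pts,F,S0,zfix=zf); print(len(pts),"zfix",zf,x.round(4),"rms px",round(e,2)); out.append(x)
    return out
E
python3 - <<'E'
from sock import *
import pickle
s,m=pickle.load(open("w4.pkl","rb")); im=cv2.imread("pics/w4.png")
for yaw in (4.4,3.0):
    F=sock_frame(np.radians(yaw)); o=run(im,s,m,(318.5,175),27,199,np.array([.586,.102,.119]),np.radians(yaw))
    for S in (o[0],np.r_[o[1],.119]):
      for nm,c in (("b",[355.4,153.25]),("b",[281.67,196.69]),("w",[316.86,131.74])):
        X=onplane(m,c,S-.006*F[:,2],F[:,2]); print(nm,((X-S)@F*1000).round(1), np.degrees(np.arctan2(*((X-S)@F)[[1,0]])).round(1))
      off=np.array([-.00034,.0556,-.0014]); T=Rq(s["tcp_rot"]).as_matrix()
      print("TCP in socket",((s["tool_pos"]-S)@F*1000).round(1),"foot",((s["tool_pos"]+T@off-S)@F*1000).round(1))
E
```

```text
132 zfix None [0.5875 0.1027 0.1146] rms px 0.33
132 zfix 0.119 [0.5852 0.103 ] rms px 0.55
b [43.9  0.7 -6. ] 0.9
b [-43.6  -0.9  -6. ] -178.8
w [21.3 38.3 -6. ] 61.0
TCP in socket [ -2.1  -6.2 174.4] foot [ -3.4  -7.2 118.8]
b [43.4  1.1 -6. ] 1.5
b [-42.7  -0.5  -6. ] -179.4
w [21.1 38.2 -6. ] 61.0
TCP in socket [ -2.5  -6.7 169.4] foot [ -3.8  -7.6 113.8]
132 zfix None [0.5876 0.1028 0.1146] rms px 0.34
132 zfix 0.119 [0.5852 0.1031] rms px 0.56
b [43.9  1.6 -6. ] 2.1
b [-43.5  -1.8  -6. ] -177.6
w [20.5 38.8 -6. ] 62.2
TCP in socket [ -2.   -8.6 174.3] foot [ -3.2  -8.8 118.7]
b [43.3  2.  -6. ] 2.7
b [-42.6  -1.3  -6. ] -178.2
w [20.3 38.6 -6. ] 62.2
TCP in socket [ -2.3  -9.  169.3] foot [ -3.6  -9.2 113.7]
```

```bash
python3 - <<'E'
from sock import *
import pickle
from rig import manip
s,m=pickle.load(open("w4.pkl","rb")); im=cv2.imread("pics/w4.png")
yaw=np.radians(5.4); F=sock_frame(yaw); o=run(im,s,m,(318.5,175),27,199,np.array([.586,.102,.119]),yaw)
S=o[0]; off=np.array([-.00034,.0556,-.0014]); T=tool_R(F,60)
for c in ([355.4,153.25],[281.67,196.69],[316.86,131.74]):
    X=onplane(m,c,S-.006*F[:,2],F[:,2]); print(((X-S)@F*1000).round(1), np.degrees(np.arctan2(*((X-S)@F)[[1,0]])).round(1))
P=S+.065*F[:,2]-T@off; print(P)
rows(s,P,T,6)
E
```

```text
132 zfix None [0.5875 0.1027 0.1147] rms px 0.33
132 zfix 0.119 [0.5852 0.103 ] rms px 0.55
[43.9  0.  -6. ] 0.0
[-43.6  -0.3  -6. ] -179.6
[21.9 38.  -6. ] 60.1
[0.52464273 0.09780469 0.21748343]
[[[-0.0, 0.9, 0.12], [0.1, -0.2, -0.0]], [[-0.0, 0.89, 0.11], [0.1, -0.2, -0.0]], [[-0.0, 0.9, 0.11], [0.1, -0.1, -0.0]], [[-0.01, 0.89, 0.11], [0.1, -0.2, -0.0]], [[0.0, 0.9, 0.11], [0.0, -0.1, -0.0]], [[0.0, 0.89, 0.11], [0.1, -0.2, -0.0]]]
end err mm [-0.05  0.01  0.  ] [-0.    0.03 -0.02]
```

Request:
carry_out([
  [[0,0.9,0.12],[0.1,-0.2,0]],
  [[0,0.89,0.11],[0.1,-0.2,0]],
  [[0,0.9,0.11],[0.1,-0.1,0]],
  [[-0.01,0.89,0.11],[0.1,-0.2,0]],
  [[0,0.9,0.11],[0,-0.1,0]],
  [[0,0.89,0.11],[0.1,-0.2,0]],
  [[0,0,0],[0,0,0]],
  [[0,0,0],[0,0,0]],
  [[0,0,0],[0,0,0]],
  [[0,0,0],[0,0,0]],
])

```text
t: 8.08
tool_pos: [0.5252, 0.0984, 0.2188]
tcp_rot: [0.724, -0.604, -0.042, -0.331]
force: [0.1, 0.2, -1.3]
width: 0.0148
```

```bash
python3 - <<'E'
from sock import *
from rig import manip
import pickle
m=manip.camera_model("wrist"); s=manip.get_state(); im=manip.snapshot("wrist")[:,:,::-1].copy(); cv2.imwrite("pics/w5.png",im); pickle.dump((s,m),open("w5.pkl","wb"))
print(s["t"],s["tool_pos"],s["force"]); sc=manip.snapshot("scene")[:,:,::-1]
cv2.imwrite("pics/w5c.png",cv2.resize(im[100:320,200:440],None,fx=3,fy=2.7))
cv2.imwrite("pics/s5.png",cv2.resize(sc[130:290,300:500],None,fx=3.5,fy=3.5))
E
```

```text
8.0833 [0.52516419 0.09844955 0.21882073] [ 0.14529322  0.23765426 -1.27060071]
```

View pics/w5c.png

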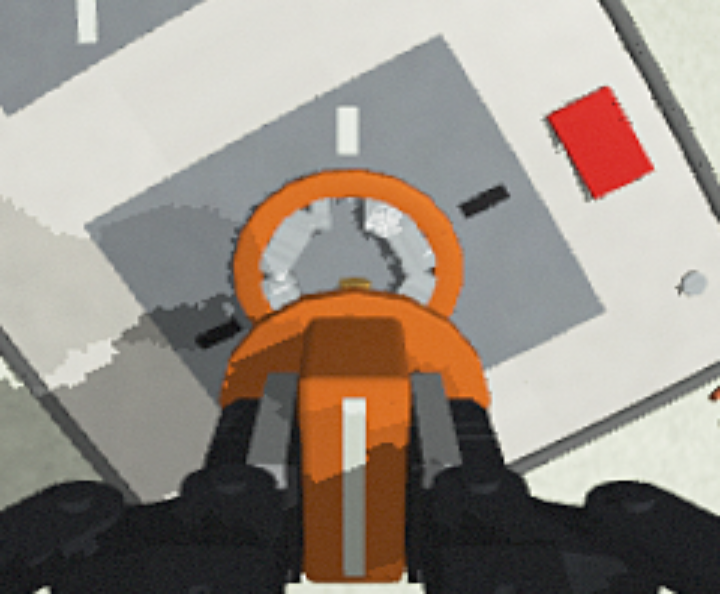

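View pics/s5.png

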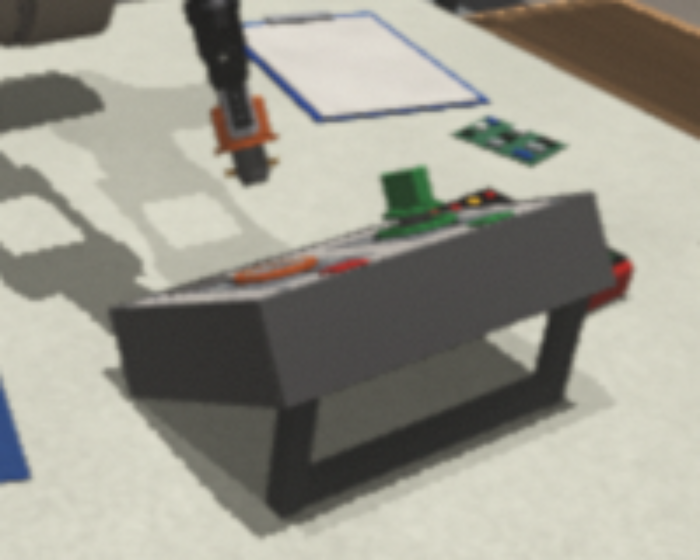

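```bash
cat > near.py <<'E'
from sock import *
import pickle
def near(tag,ctr,rmin,ymax,yaw=np.radians(5.4)):
    s,m=pickle.load(open(tag+".pkl","rb")); im=cv2.imread(f"pics/{tag}.png"); F=sock_frame(yaw)
    o=run(im,s,m,ctr,rmin,ymax,np.array([.586,.102,.119]),yaw)
    off,r=solve(im,s,m,rows=(216,220,224,228,232,236,240,244),L=.034); print("held",(off*1000).round(2))
    T=Rq(s["tcp_rot"]).as_matrix()
    print("rot err deg (tool)",np.degrees(R.from_matrix(T.T@tool_R(F,60)).as_rotvec()).round(2))
    for S in (o[0],np.r_[o[1],.119]):
        d=s["tool_pos"]+T@off-S; print("foot in socket mm",(F.T@d*1000).round(1)," in tool axes",(tool_R(F,60).T@d*1000).round(1))
    return s,m,im,F,o,off
E
python3 - <<'E'
from near import *
s,m,im,F,o,off=near("w5",(315.5,196),30,206)
for off2 in (off,np.array([-.0003,.053,0])):
    T=Rq(s["tcp_rot"]).as_matrix();S=o[0]; print((F.T@(s["tool_pos"]+T@off2-S)*1000).round(1))
v=im.copy(); a=np.linspace(0,2*np.pi,100)
for r,h in ((.032,0),(.0145,0),(.032,-.006)):
    q=proj(m,o[0]+np.c_[r*np.cos(a),r*np.sin(a),0*a+h]@F.T,True); cv2.polylines(v,[np.round(q*16).astype(int)],True,(0,255,0),1,cv2.LINE_AA,4)
for r,h in ((.024,.033),(.024,.028),(.013,.007),(.009,0)):
    q=proj(m,P(s,off,r*np.cos(a),r*np.sin(a),h),True); cv2.polylines(v,[np.round(q*16).astype(int)],True,(255,255,0),1,cv2.LINE_AA,4)
cv2.imwrite("pics/ov5.png",cv2.resize(v[140:300,240:400],None,fx=3.7,fy=3.7))
E
```

```text
120 zfix None [0.5868 0.1029 0.1142] rms px 1.54
120 zfix 0.119 [0.5842 0.1033] rms px 1.72
held [-0.37 54.77 -0.5 ]
rot err deg (tool) [-0.1   0.07  0.09]
foot in socket mm [ 2.6  1.2 66.7]  in tool axes [  1.7 -66.7   2.3]
foot in socket mm [ 2.2  0.5 61.3]  in tool axes [  1.6 -61.3   1.6]
[ 2.6  1.2 66.7]
[ 2.9  1.5 68.5]
```

View pics/ov5.png

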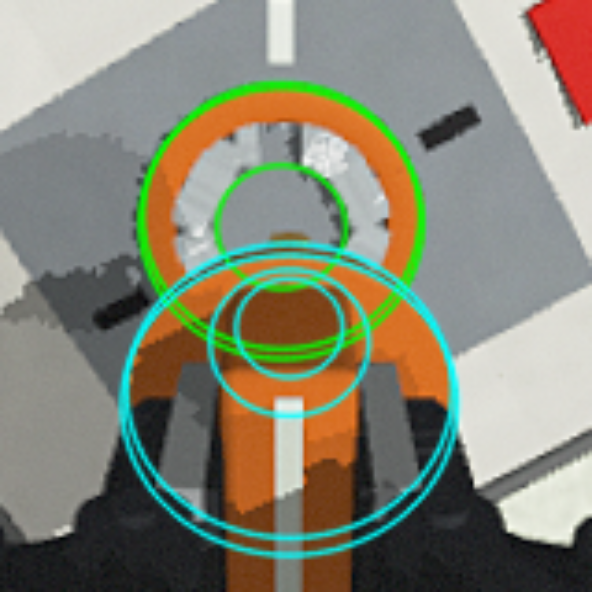

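Request:
carry_out([
  [[-0.15,0.5,-0.1],[0,0,0]],
  [[0,0.8,0],[0,0,0]],
  [[0,0.8,0],[0,0,0]],
  [[0,0.8,0],[0,0,0]],
  [[0,0.5,0],[0,0,0]],
  [[0,0,0],[0,0,0]],
  [[0,0,0],[0,0,0]],
  [[0,0,0],[0,0,0]],
  [[0,0,0],[0,0,0]],
])

```text
t: 8.93
tool_pos: [0.5417, 0.0999, 0.1889]
tcp_rot: [0.724, -0.604, -0.042, -0.331]
force: [-0.1, 0.8, -0.4]
width: 0.0149
```

```bash
python3 - <<'E'
from near import *
from rig import manip
m=manip.camera_model("wrist"); s=manip.get_state(); im=manip.snapshot("wrist")[:,:,::-1].copy(); cv2.imwrite("pics/w6.png",im); pickle.dump((s,m),open("w6.pkl","wb"))
print(s["t"],s["tool_pos"],s["force"])
cv2.imwrite("pics/w6c.png",cv2.resize(im[120:320,220:420],None,fx=3,fy=3))
E
```

```text
8.9333 [0.54165517 0.09987203 0.18891292] [-0.13025067  0.79662809 -0.36313743]
```

View pics/w6c.png

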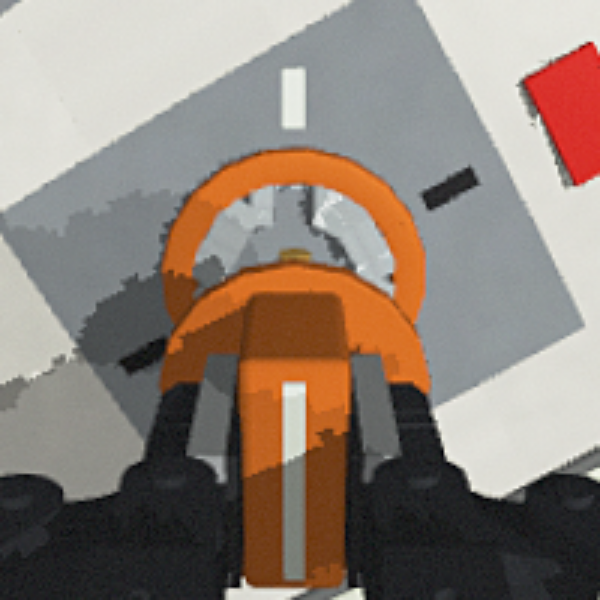

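```bash
python3 - <<'E'
from near import *
s,m,im,F,o,off=near("w6",(318,210),36,206)
off2=np.array([-.00035,.056,-.0016]); T=Rq(s["tcp_rot"]).as_matrix()
for S in (o[0],np.r_[o[1],.119]): print("foot tool axes",(tool_R(F,60).T@(s["tool_pos"]+T@off2-S)*1000).round(1))
hs=cv2.cvtColor(im,cv2.COLOR_BGR2HSV)
# pin tip & flange front edge prediction vs image
for n,X in (("pin tip top",P(s,off2,[.020],[0],.016)),("pin tip mid",P(s,off2,[.02],[0],.013)),("flange front bottom",P(s,off2,[.024],[0],.028)),("flange front top",P(s,off2,[.024],[0],.033))): print(n,proj(m,X,True).round(1))
E
```

```text
106 zfix None [0.5844 0.1032 0.1186] rms px 0.36
106 zfix 0.119 [0.5842 0.1032] rms px 0.36
held [-0.48 51.88  1.37]
rot err deg (tool) [-0.1   0.06  0.08]
foot in socket mm [ 1.3  2.2 30.4]  in tool axes [ -0.  -30.4   2.5]
foot in socket mm [ 1.2  2.1 30. ]  in tool axes [ -0.  -30.    2.4]
foot tool axes [  0.1 -26.3  -0.5]
foot tool axes [  0.1 -25.9  -0.5]
pin tip top [[317.8 207. ]]
pin tip mid [[317.8 205.3]]
flange front bottom [[317.9 206.7]]
flange front top [[317.9 209.8]]
```

Request:
carry_out([
  [[0,0.6,0],[0,0,0]],
  [[0,0.6,0],[0,0,0]],
  [[0,0.6,0],[0,0,0]],
  [[0,0.6,0],[0,0,0]],
  [[0,0.3,0],[0,0,0]],
  [[0,0.3,0],[0,0,0]],
  [[0,0,0],[0,0,0]],
  [[0,0,0],[0,0,0]],
])

```text
t: 9.65
tool_pos: [0.5574, 0.1014, 0.1629]
tcp_rot: [0.724, -0.605, -0.042, -0.33]
force: [-0.1, 0.3, -0.9]
width: 0.0148
```

Request:
carry_out([
  [[0,0.2,0],[0,0,0]],
  [[0,0.2,0],[0,0,0]],
  [[0,0,0],[0,0,0]],
])

```text
t: 9.9
tool_pos: [0.5595, 0.1016, 0.1597]
tcp_rot: [0.724, -0.605, -0.042, -0.33]
force: [-0.2, 0.4, -1.0]
width: 0.0151
```

```bash
cat > chk.py <<'E'
from near import *
from rig import manip
import sys
tag=sys.argv[1]
m=manip.camera_model("wrist"); s=manip.get_state(); im=manip.snapshot("wrist")[:,:,::-1].copy(); cv2.imwrite(f"pics/{tag}.png",im); pickle.dump((s,m),open(f"{tag}.pkl","wb"))
F=sock_frame(np.radians(5.4)); T=tool_R(F,60); S=np.array([.5843,.1032,.1188])
print(s["t"],"TCP in socket mm",(F.T@(s["tool_pos"]-S)*1000).round(1),"force tool60",(T.T@s["force"]).round(1),"torque",s["torque"].round(2),"w",s["width"])
cv2.imwrite(f"pics/{tag}c.png",cv2.resize(im[120:320,220:420],None,fx=3,fy=3))
E
python3 chk.py w7
```

```text
9.9 TCP in socket mm [ 0.7  0.7 47.8] force tool60 [-0.8  0.7 -0. ] torque [-0.03  0.35 -0.05] w 0.015065280324265642
```

View pics/w7c.png

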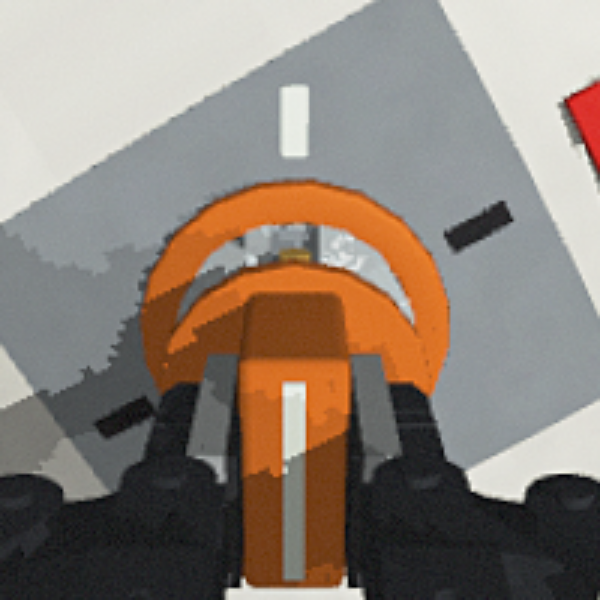

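Request:
carry_out([
  [[0,0.15,0],[0,0,0]],
  [[0,0.15,0],[0,0,0]],
  [[0,0.1,0],[0,0,0]],
  [[0,0,0],[0,0,0]],
])

```text
t: 10.28
tool_pos: [0.5616, 0.1018, 0.1562]
tcp_rot: [0.724, -0.605, -0.042, -0.33]
force: [-0.3, 0.1, -1.0]
width: 0.0149
```

Request:
carry_out([
  [[0,0.15,0],[0,0,0]],
  [[0,0.15,0],[0,0,0]],
  [[0,0.1,0],[0,0,0]],
  [[0,0,0],[0,0,0]],
])

```text
t: 10.62
tool_pos: [0.5639, 0.102, 0.153]
tcp_rot: [0.724, -0.604, -0.042, -0.331]
force: [-1.3, 0.3, 0.1]
width: 0.0152
```

```bash
python3 chk.py w8
```

```text
10.6167 TCP in socket mm [ 0.8  0.7 39.8] force tool60 [-1.1 -0.7 -0.2] torque [-0.03  0.39  0.02] w 0.015237131096675788
```

View pics/w8c.png

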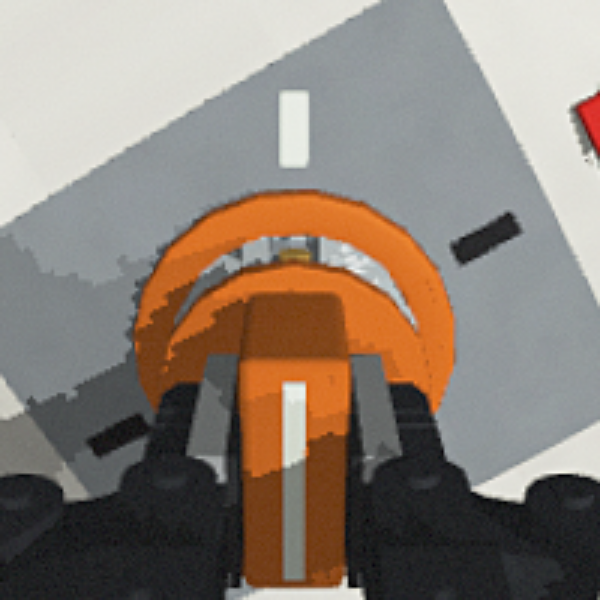

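Request:
carry_out([
  [[0,0.15,0],[0,0,0]],
  [[0,0.15,0],[0,0,0]],
  [[0,0.15,0],[0,0,0]],
  [[0,0.05,0],[0,0,0]],
  [[0,0,0],[0,0,0]],
])

```text
t: 11.08
tool_pos: [0.5664, 0.1023, 0.1488]
tcp_rot: [0.724, -0.604, -0.042, -0.33]
force: [-1.6, -0.0, 1.4]
width: 0.015
```

```bash
python3 chk.py w9
```

```text
11.0833 TCP in socket mm [ 0.7  0.8 34.9] force tool60 [-0.6 -2.  -0.2] torque [-0.07  0.37  0.02] w 0.015026127411785582
```

View pics/w9c.png

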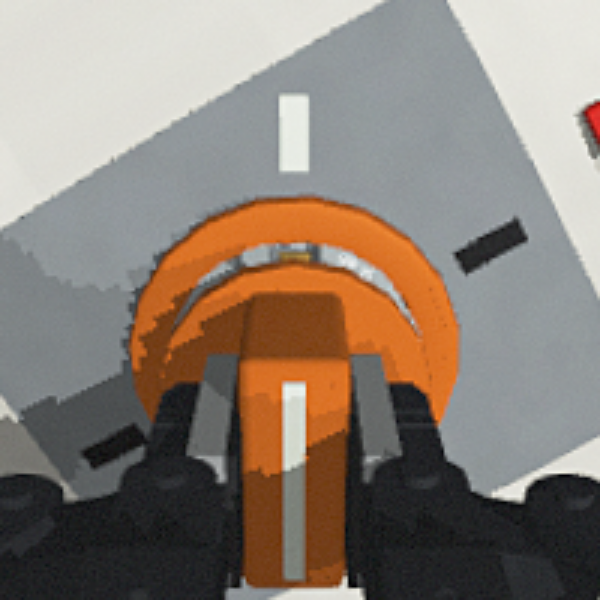

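Request:
carry_out([
  [[0,0.15,0],[0,0,0]],
  [[0,0.15,0],[0,0,0]],
  [[0,0.15,0],[0,0,0]],
  [[0,0.15,0],[0,0,0]],
  [[0,0,0],[0,0,0]],
  [[0,0,0],[0,0,0]],
])

```text
t: 11.63
tool_pos: [0.5696, 0.1026, 0.1438]
tcp_rot: [0.724, -0.604, -0.042, -0.331]
force: [-3.5, -0.1, 4.4]
width: 0.0149
```

```bash
python3 chk.py w10
```

```text
11.6333 TCP in socket mm [ 0.8  0.8 29. ] force tool60 [-0.7 -5.6 -0.1] torque [-0.01  0.37 -0.01] w 0.014882776560844876
```

View pics/w10c.png

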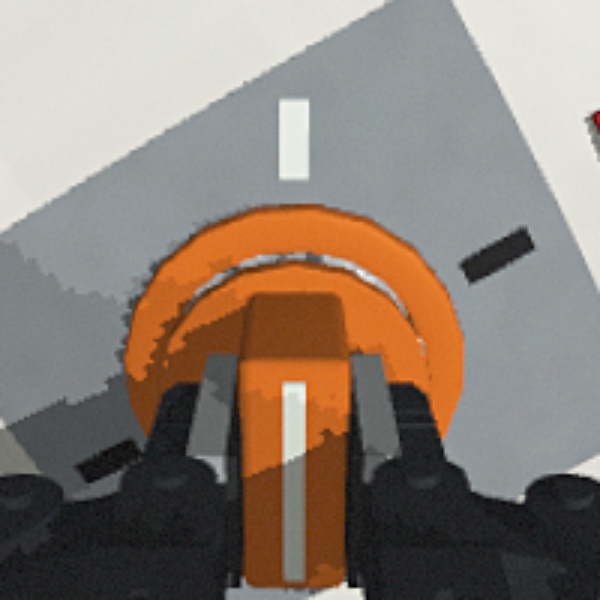

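Request:
carry_out([
  [[0,0.1,0],[0,0,0]],
  [[0,0.1,0],[0,0,0]],
  [[0,0.1,0],[0,0,0]],
  [[0,0.1,0],[0,0,0]],
  [[0,0,0],[0,0,0]],
  [[0,0,0],[0,0,0]],
])

```text
t: 12.18
tool_pos: [0.5716, 0.1027, 0.1406]
tcp_rot: [0.724, -0.604, -0.042, -0.331]
force: [-6.1, -0.5, 7.1]
width: 0.0146
```

```bash
python3 chk.py w11; python3 - <<'E'
from rig import manip
import numpy as np
print(manip.get_state()["joint_pos"].round(3))
E
```

```text
12.1833 TCP in socket mm [ 0.8  0.7 25.2] force tool60 [-1.3 -9.3 -0.7] torque [0.02 0.47 0.02] w 0.014617022323431077
[0.04  0.179 2.106 0.1   0.298 0.381]
```

View pics/w11c.png

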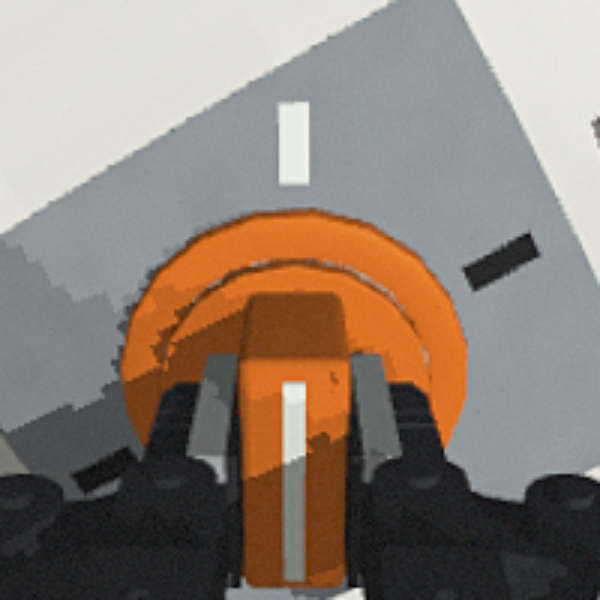

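Request:
carry_out([
  [[0.01,0,0],[0,5,0]],
  [[0.01,0,0],[0,5,0]],
  [[0.01,0,0],[0,5,0]],
  [[0.01,0,0],[0,5,0]],
  [[0,0,0],[0,0,0]],
])

```text
t: 12.65
tool_pos: [0.5718, 0.1026, 0.1407]
tcp_rot: [0.72, -0.537, 0.086, -0.431]
force: [-5.3, -0.3, 6.6]
width: 0.015
```

```bash
python3 chk.py w12
```

```text
12.65 TCP in socket mm [ 1.   0.6 25.2] force tool60 [-0.9 -8.5 -0.4] torque [-0.01  0.52  0.04] w 0.015033904038314144
```

View pics/w12c.png

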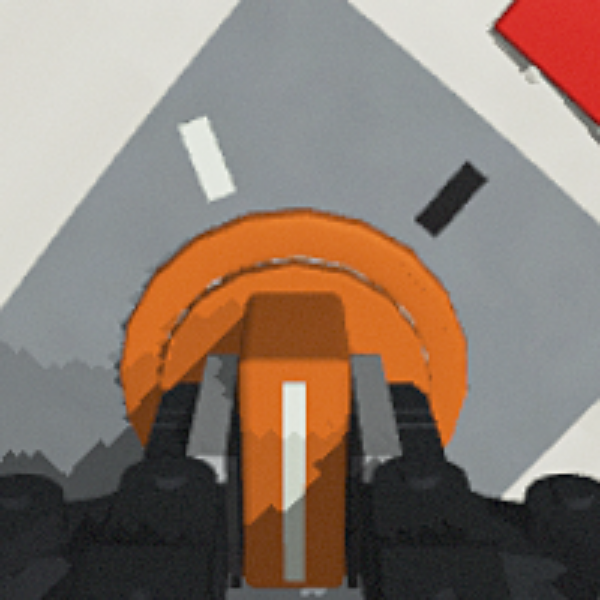

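Turning freely: no resisting torque, and the carrier follows the jaws. I'll continue another 40°.

Request:
carry_out([
  [[0.01,0,0],[0,5,0]],
  [[0.01,0,0],[0,5,0]],
  [[0.01,0,0],[0,5,0]],
  [[0.01,0,0],[0,5,0]],
  [[0,0,0],[0,5,0]],
  [[0.01,0,0],[0,5,0]],
  [[0,0,0],[0,5,0]],
  [[0.01,0,0],[0,5,0]],
  [[0,0,0],[0,0,0]],
  [[0,0,0],[0,0,0]],
])

```text
t: 13.53
tool_pos: [0.5722, 0.1021, 0.1409]
tcp_rot: [0.648, -0.358, 0.326, -0.589]
force: [-5.0, 0.3, 6.5]
width: 0.0148
```

```bash
python3 chk.py w13; python3 - <<'E'
from plan import *
from rig import manip
s=manip.get_state(); T=Rq(s["tcp_rot"]).as_matrix(); F=sock_frame(np.radians(5.4)); print("err to 0deg (tool)",np.degrees(R.from_matrix(T.T@tool_R(F,0)).as_rotvec()).round(2), s["joint_pos"].round(2))
E
```

```text
13.5333 TCP in socket mm [ 1.4  0.1 25.2] force tool60 [-1.  -8.1  0.3] torque [0.07 0.44 0.03] w 0.014815303008683585
err to 0deg (tool) [-0.11  0.05 -0.05] [0.04 0.18 2.1  0.1  0.3  1.42]
```

View pics/w13c.png

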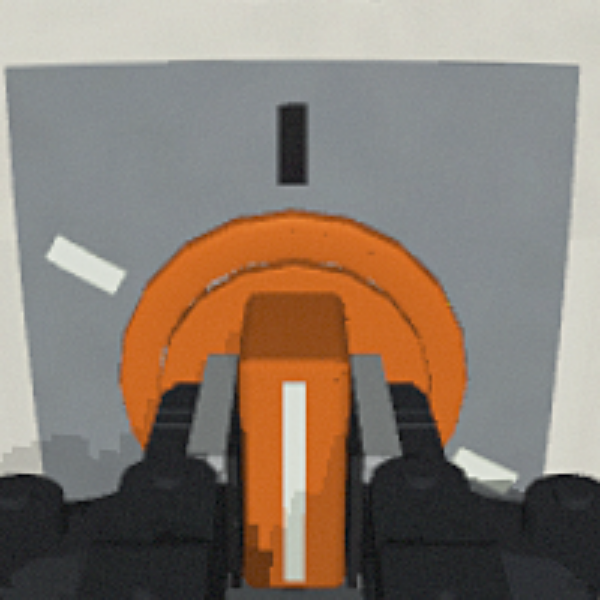

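The stripe and black mark are both at column 293, so the twist is complete. Now I back off 8 mm along the axis so the spring seats it.

Request:
carry_out([
  [[0,-0.1,0],[0,0,0]],
  [[0,-0.1,0],[0,0,0]],
  [[0,-0.1,0],[0,0,0]],
  [[0,-0.1,0],[0,0,0]],
  [[0,-0.1,0],[0,0,0]],
  [[0,-0.1,0],[0,0,0]],
  [[0,-0.1,0],[0,0,0]],
  [[0,0,0],[0,0,0]],
  [[0,0,0],[0,0,0]],
])

```text
t: 14.33
tool_pos: [0.5686, 0.1017, 0.1466]
tcp_rot: [0.648, -0.358, 0.326, -0.588]
force: [-3.2, 0.9, 3.6]
width: 0.0151
```

```bash
python3 chk.py w14
```

```text
14.3333 TCP in socket mm [ 1.4  0.  31.9] force tool60 [-1.2 -4.7  0.7] torque [0.18 0.33 0.15] w 0.015146235985122916
```

View pics/w14c.png

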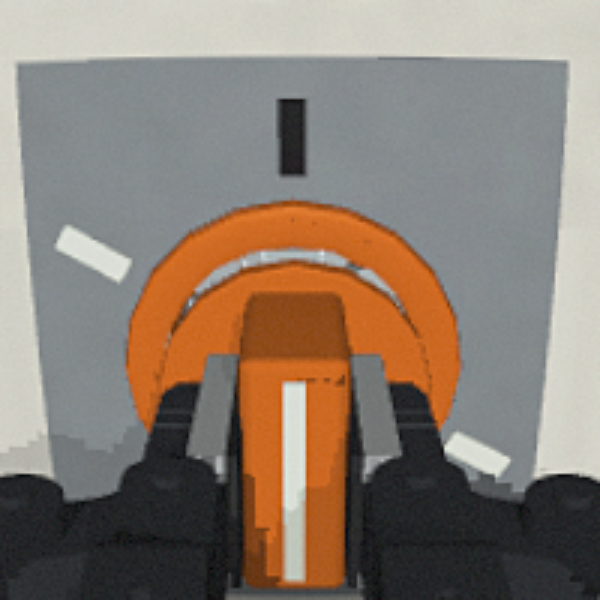

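Request:
carry_out([
  [[0,-0.1,0],[0,0,0]],
  [[0,-0.05,0],[0,0,0]],
  [[0,0,0],[0,0,0]],
  [[0,0,0],[0,0,0]],
])

```text
t: 14.72
tool_pos: [0.5679, 0.1016, 0.1478]
tcp_rot: [0.648, -0.358, 0.326, -0.588]
force: [-0.3, 1.6, 1.0]
width: 0.0151
```

```bash
python3 chk.py w15
```

```text
14.7167 TCP in socket mm [ 1.4 -0.  33.3] force tool60 [-0.5 -0.9  1.6] torque [0.28 0.2  0.16] w 0.015077255143069856
```

The force fell about 4 N over 1.4 mm, where the spring alone would give 0.7 N, so the pins are seated on the notch roofs. Opening the fingers and retreating along the axis.

Request:
carry_out([
  [[0,0,0],[0,0,0]],
  [[0,0,0],[0,0,0]],
  [[0,0,0],[0,0,0]],
  [[0,0,0],[0,0,0]],
  [[0,0,0],[0,0,0]],
  [[0,0,0],[0,0,0]],
  [[0,0,0],[0,0,0]],
  [[0,0,0],[0,0,0]],
], fingers=70)

```text
t: 15.43
tool_pos: [0.5677, 0.1016, 0.1478]
tcp_rot: [0.648, -0.358, 0.326, -0.588]
force: [-0.0, 0.3, 0.2]
width: 0.0598
```

Request:
carry_out([
  [[0,-0.5,0],[0,0,0]],
  [[0,-1,0],[0,0,0]],
  [[0,-1.5,0],[0,0,0]],
  [[0,-1.5,0],[0,0,0]],
  [[0,-1.5,0],[0,0,0]],
  [[0,-1.5,0],[0,0,0]],
  [[0,-1.5,0],[0,0,0]],
  [[0,-1.5,0],[0,0,0]],
  [[0,-1.5,0],[0,0,0]],
  [[0,-1,0],[0,0,0]],
  [[0,0,0],[0,0,0]],
  [[0,0,0],[0,0,0]],
])

```text
t: 16.43
tool_pos: [0.4988, 0.095, 0.2592]
tcp_rot: [0.648, -0.358, 0.325, -0.589]
force: [-0.1, 0.2, -0.8]
width: 0.0599
```

```bash
python3 chk.py w16; python3 - <<'E'
from rig import manip
import cv2
cv2.imwrite("pics/s16.png",cv2.resize(manip.snapshot("scene")[130:290,150:500,::-1],None,fx=2.2,fy=2.2))
E
```

```text
16.4333 TCP in socket mm [ 1.500e+00 -1.000e-01  1.646e+02] force tool60 [-0.5  0.6 -0.1] torque [ 0.03  0.25 -0.04] w 0.05994414716894142
```

View pics/w16.png

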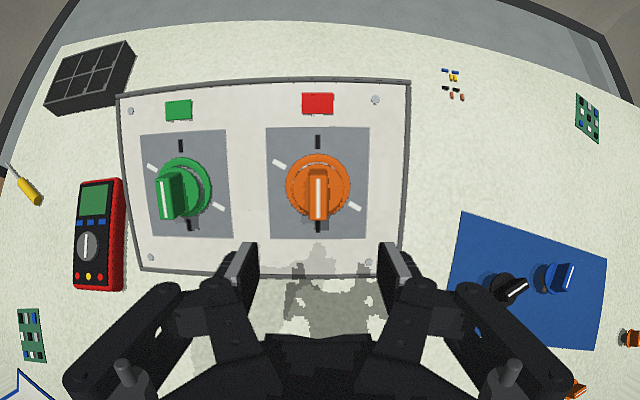

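View pics/s16.png

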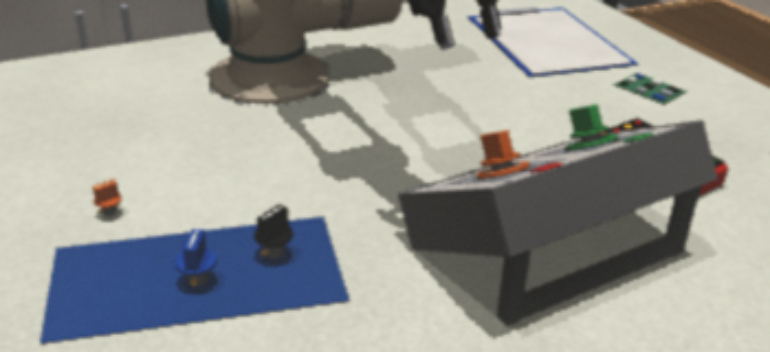

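The wrist picture shows the orange stripe at (318,195) in line with the black mark at (318,142). It sits out of its ring just like the green carrier at (182,185), and the scene view shows both at the same height. The blue and black carriers and the meter look undisturbed.

```bash
python3 -c "
from rig import manip
print(manip.sign_off())"
```

```text
the job is handed in; nothing more can be done
None
```

The orange carrier is fitted and locked in the orange-ringed socket. I let go of it and handed the job in at about 16.5 s of the 43 s allowed. The hand-in returns no verdict, so this rests on my own checks.

- **What I did:** I gripped the large orange carrier on the mat by its bar and lifted it. I entered it in line with the white marks and pushed to about 28 mm foot depth, with about 9 to 10 N on the spring. Then I turned it 60° clockwise to the black marks, let the spring lift it about 8 mm, opened the fingers and backed off 13 cm.
- **Last checks:** On the last part of the back-off the axial force fell about 4 N over 1.4 mm, far more than the spring alone gives, so the pins had reached the notch roofs. In the final pictures the bar's stripe lines up with the black marks and the carrier stands out of its ring like the locked green one. The fingers are clear of it. The blue and black carriers and the meter look unmoved, but I did not measure them.
- **What disagreed:** The wrist camera read distances about 3–5 mm too far from farther off, so I aligned the carrier to the socket within single pictures. In the socket, the tool's reported position sat about 1 mm off my estimate of the socket's axis; I did not measure the final pose separately. Side forces stayed under 2 N throughout.

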